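# Draw the red-capped bottle from the packed crate and stand it in the spill tray

### The job

Draw the red-capped bottle out of the tightly packed, leaning crate and leave all the other bottles in their places. Then set it down upright on the floor of the grey spill tray, well inside the rim, letting go only once it stands there, and don't disturb the other things on the bench and on the rack's shelf.

Things in the scene. Friction and masses are not known exactly. Their poses are not given: they have to be found in the camera images.
- bottle_red: square amber bottle, body 50x50 mm from 6 to 56 mm above its underside, foot 44x44, shoulder sloping in to 65 mm, fixed round cap 22 mm wide from 67 to 92 mm (safe to lift by), RED cap, 0.13 kg. Origin: centre of its underside; z up its axis, leaning with the crate at the start. Starts in the crate's middle row, left, middle or right, flanks under 1 mm from its neighbours.
- crate: fixed blue open crate, 163 mm square, walls 5 mm thick ending 37 mm above its floor, 3 x 3 bottles at 50 mm pitch; floor ribs keep each foot in place. Origin: centre of its inner floor; z square to that floor, along the bottles' axes, leaning 0.42 rad (24 deg) from vertical towards the robot; y level, to the left; x up the slope, away from the robot.
- rack: fixed dark tube rack that carries the crate. Origin on the work surface, 100 mm below the crate's; z up, x away from the robot. Posts at x 105, y +-104 mm. Grey shelf over x -5 to 120, y +-118 mm, underside 375 mm up: a hand straight above the middle row meets its front edge, one leaning with the bottles passes.
- tray: grey square spill tray, fixed, 112 mm outside, 104 mm inside, floor 4 mm thick, rim 12 mm high. Origin: centre of its underside on the work surface; z up.
- solder_spool: white solder spool standing on the rack's shelf, 54 mm in diameter, 38 mm high; origin: centre of its underside.
- polyimide_tape: orange tape roll lying on the rack's shelf, 61 mm in diameter, 12 mm high; origin: centre of its underside.
- flux_tin: tin with an orange lid on the work surface, 50 mm in diameter, 18 mm high; origin: centre of its underside.
- lead_brick: black power supply brick, 42x74x30 mm, on the work surface; origin: centre of its underside.
- bottle_00_cap (a point): centre of the top of the black cap of another such bottle (black cap, same size) in the crate's lowest row (nearest the robot), left (+y); 92 mm above that bottle's underside.
- bottle_01_cap (a point): centre of the top of the white cap of another such bottle (white cap, same size) in the crate's lowest row (nearest the robot), middle; 92 mm above that bottle's underside.
- bottle_02_cap (a point): centre of the top of the black cap of another such bottle (black cap, same size) in the crate's lowest row (nearest the robot), right (-y); 92 mm above that bottle's underside.
- bottle_10_cap (a point): centre of the top of the white cap of another such bottle (white cap, same size) in the crate's middle row, in one of the two places that the red one leaves; 92 mm above that bottle's underside.
- bottle_12_cap (a point): centre of the top of the black cap of another such bottle (black cap, same size) in the crate's middle row, in one of the two places that the red one leaves; 92 mm above that bottle's underside.
- bottle_20_cap (a point): centre of the top of the black cap of another such bottle (black cap, same size) in the crate's highest row (farthest from the robot), left (+y); 92 mm above that bottle's underside.
- bottle_21_cap (a point): centre of the top of the white cap of another such bottle (white cap, same size) in the crate's highest row (farthest from the robot), middle; 92 mm above that bottle's underside.
- bottle_22_cap (a point): centre of the top of the white cap of another such bottle (white cap, same size) in the crate's highest row (farthest from the robot), right (-y); 92 mm above that bottle's underside.
There are look-alikes about, which are no part of the job. What is shaped like the bottle_red but turquoise is not meant.

How it is judged (in metres and radians):
On the way, in this order (a step that is already met when the one before it is completed fails the run):
1. the red-capped bottle is held by the fingers with its underside over 50 mm above the crate's inner floor, along the crate's axis (z of bottle_red in the frame of crate above 0.05 m and contact force between the fingers and bottle_red above 0.5 N), for 0.1 s.
2. the red-capped bottle stands upright on the floor of the tray, touching it, while the fingers still hold it (x of bottle_red in the frame of tray between -0.03 and 0.03 m and y of bottle_red in the frame of tray between -0.03 and 0.03 m and z of bottle_red in the frame of tray below 0.009 m and angle between bottle_red's own z axis and vertical below 0.08 rad and contact force between bottle_red and tray above 0.1 N and contact force between the fingers and bottle_red above 0.5 N), for 0.1 s.
At the end, for the whole second after the job is handed in: red-capped bottle released, at rest, upright within 0.08 rad, on the tray's floor (under 9 mm above the tray's underside), centre within 30 mm of the tray's along each side; every other bottle's cap, the spool, tape, tin and brick within 20 mm of their starts (x of bottle_red in the frame of tray between -0.03 and 0.03 m and y of bottle_red in the frame of tray between -0.03 and 0.03 m and z of bottle_red in the frame of tray below 0.009 m and angle between bottle_red's own z axis and vertical below 0.08 rad and linear speed of bottle_red below 0.02 m/s and contact force between the fingers and bottle_red below 0.1 N and distance of each of bottle_00_cap, bottle_01_cap, bottle_02_cap, bottle_10_cap, bottle_12_cap, bottle_20_cap, bottle_21_cap, bottle_22_cap, solder_spool, polyimide_tape, flux_tin, lead_brick from where it was at the start of the episode below 0.02 m); the robot touches nothing.
It fails at once if another bottle is pulled up, tipped or shifted: its cap moves over 30 mm (distance of any of bottle_00_cap, bottle_01_cap, bottle_02_cap, bottle_10_cap, bottle_12_cap, bottle_20_cap, bottle_21_cap, bottle_22_cap from where it was at the start of the episode above 0.03 m).
It fails at once if the spool, tape, tin or black brick is moved over 20 mm (distance of any of solder_spool, polyimide_tape, flux_tin, lead_brick from where it was at the start of the episode above 0.02 m).
It also fails if it takes over 43 s, if anything falls off the work surface, if the arm or the gripper's body presses on something with over 40 N, if the wrist force passes 120 N, or if a joint passes its speed limit or range.

### The arm

A 6-joint arm with a two-finger parallel gripper is mounted at the origin on a cart in front of the work surface, level with it; the furniture and walls round the work are solid. World frame = base frame: x ahead of the robot, y to its left, z up, the work surface at z = 0. Lengths are in mm, angles in degrees, forces in N, time in s.
With the tool pointing down it reaches from about 350 to 850 mm from the base axis. Payload 8.1 kg.
Tool frame: the origin (TCP) lies at the centre of the arm's flange, where the gripper is bolted on; the fingertips stand 173 mm ahead of it and the grasp point (between the pads) lies 155 mm ahead of it; z points along the fingers, y is the line along which they close (so a half turn about z gives the same grasp; the last joint's range is limited). The gripper opens to 85 mm and grips with 20 to 120 N. Pads are 22 mm wide; open, the fingers measure 114 mm over their backs; the gripper's body (76 mm by 85 mm) begins 54 mm behind the grasp point. The pads swing forward as they close: fully open they stand 13 mm farther back than shut.
Start: joints at [-77.831, 7.471, 85.268, -0, 87.261, -4.893], TCP at [176.071, -573.59, 404.692] pointing down, gripper open.
Joint ranges: [-169.43, 169.43], [-51.17, 129.36], [1.28, 143.12], [-76.62, 256.62], [0, 156.53], [-152.29, 152.29]. Speed limits (degrees/s): [136.94, 136.94, 159.86, 180, 180, 180].

### API

Orientations are given as [roll, pitch, yaw] about the fixed x, y, z axes, in that order (R = Rz(yaw) Ry(pitch) Rx(roll)).
In Python, from bench import * gives the robot as it stands.
- The arm moves only by the shell command python3 -m jog 'ROWS' [FORCE]. ROWS is text: rows parted by semicolons, each of 7 numbers parted by spaces: the shift along the tool's x, y, z scaled (see below), then the turn, a rotation vector about the tool's x, y, z scaled (see below), then the closure, from -1 (fully open) to 1 (shut). In form: tx ty tz wx wy wz hand; .... A call has 1 to 5 rows; each row shifts and turns the commanded pose from where the row before left it, along the tool's axes as they then stand; what a row does not reach is not made up. The controller multiplies each number of a shift by 0.1 m and each number of a turn by 60 degrees. A row lasts 1/8 s, in which the tool goes at most 62.5 mm and 10.7 degrees, less where a joint would pass 70% of its speed; a pose out of reach is approached as far as the arm can. A call with a number of a shift or a turn outside -1 to 1 is refused whole. A call with a gripper value outside its range is refused whole. The fingers move at their own pace and stop on an object; FORCE is the grip in N (left out, the last holds). Time passes only in rows, so rows that do not move let the fingers close. It gives the time, the measured TCP pose, the force, the opening and the grip force at its end, in the units of the state.
- sense(): the state, without advancing time (a new reading comes with each control period).
- snapshot(name): name is "scene" or "top"; returns a dict with "img" (480x640x3 uint8, red, green, blue), "fx", "fy", "cx", "cy" (pixels), "extrinsics" (4x4, takes a point from camera to world coordinates). Camera axes: x right, y down, z forward; pixel columns grow to the right and rows downward; lengths in mm; the calibration is good to about 2 mm. A picture is of the moment at which its call begins. There is no depth.
- hand_in(): hands the job in; it is judged then, once.
The state is a dict: "time": time; "joint_pos": joint angles; "qd": joint speeds; "joint_efforts": joint torques, N m; "tool_pos": TCP position; "tcp_rot": TCP orientation; "ft_force": force on the tool from outside, world axes, zero at the start; "wrist_torque": the same for the moment, N m; "finger_gap": finger opening in mm; "grip_force": force on a finger pad.
Only numpy, scipy, OpenCV 4.12 (cv2) and the standard library are available. Lean on these libraries where they do the work, as an engineer would, in place of code of your own. Each camera call takes 0.05 s, during which the arm holds its last target. There are 200 camera calls.

## Working session

There is one attempt and no reset: what is moved stays moved. The work goes in short steps, Python scripts to look and compute and a shell command to move; the robot and the scene stay as the last step left them, time stands still between calls to the robot, and variables do not carry over. Pictures are saved under pics/ and viewed, at most 10 in all, crops included, and the job is handed in when it is done.

```bash
mkdir -p pics; ls; python3 - <<'E'
from bench import *
import cv2,numpy as np
for n in("scene","top"):
    s=snapshot(n);cv2.imwrite(f"pics/{n}0.png",s["img"][:,:,::-1]);print(n,s["fx"],s["fy"],s["cx"],s["cy"]);print(np.round(s["extrinsics"],3))
print(sense())
E
```

```text
pics
scene 507.54681820826374 507.54681820826374 323.3390079712782 241.4602402490339
[[-5.650000e-01 -6.180000e-01  5.470000e-01 -1.267660e+02]
 [-8.250000e-01  4.230000e-01 -3.740000e-01  4.572440e+02]
 [-1.000000e-03 -6.630000e-01 -7.490000e-01  1.140065e+03]
 [ 0.000000e+00  0.000000e+00  0.000000e+00  1.000000e+00]]
top 481.90737609430994 481.90737609430994 314.0657172312194 232.3239760341373
[[-4.000000e-03 -9.950000e-01  9.500000e-02  4.105800e+02]
 [-1.000000e+00  5.000000e-03  9.000000e-03  2.712000e+00]
 [-1.000000e-02 -9.500000e-02 -9.950000e-01  1.487001e+03]
 [ 0.000000e+00  0.000000e+00  0.000000e+00  1.000000e+00]]
{'time': 0.1, 'joint_pos': array([-7.78302373e+01,  7.51215520e+00,  8.53238290e+01, -5.04883558e-04,
        8.72616596e+01, -4.89163707e+00]), 'qd': array([ 0.07072802, -0.06361315, -0.2297809 ,  0.07979433,  0.02713743,
        0.03311877]), 'joint_efforts': array([ 1.52442470e-03, -5.70952749e+01, -5.01940370e+01, -1.21952148e-04,
        8.21717520e-03,  3.19965443e-05]), 'tool_pos': array([ 176.02783081, -573.38028001,  403.72719019]), 'tcp_rot': array([-1.79902669e+02, -7.82380006e-03,  1.70614177e+01]), 'ft_force': array([0.07793805, 0.47000938, 0.79196838]), 'wrist_torque': array([-0.01603914, -0.05979618, -0.02918252]), 'grip_force': 0.0, 'finger_gap': 85.45344589922387}
```

View pics/scene0.png

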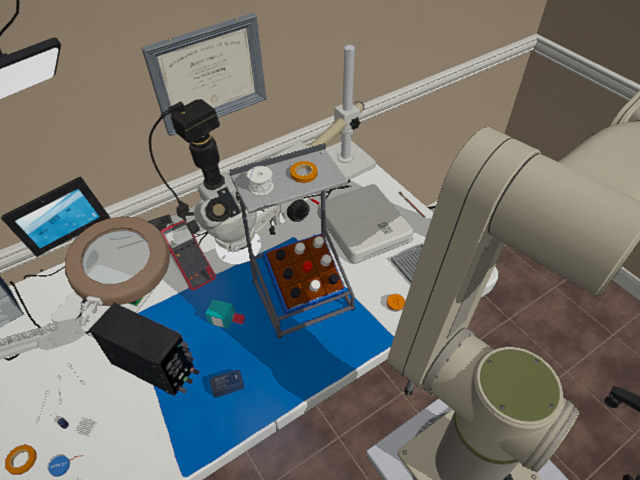

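View pics/top0.png

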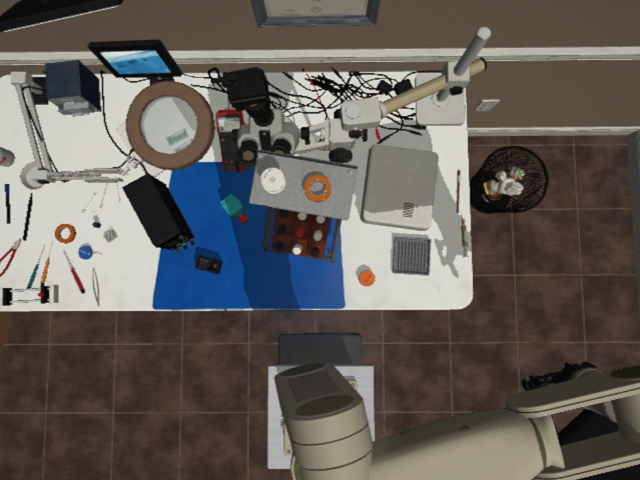

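The scene view shows the red cap in the middle of the crate at about (307,267). The top view shows the grey tray at about (411,255), the flux tin at (366,278) and the shelf across (250-355, 155-215). I'll look at both areas enlarged.

```bash
python3 - <<'E'
import cv2,numpy as np
a=cv2.imread("pics/scene0.png")[225:325,250:365];b=cv2.imread("pics/top0.png")[145:285,240:440]
cv2.imwrite("pics/c1.png",cv2.resize(a,None,fx=5.5,fy=5.5,interpolation=cv2.INTER_CUBIC))
cv2.imwrite("pics/c2.png",cv2.resize(b,None,fx=4,fy=4,interpolation=cv2.INTER_CUBIC))
E
```

```text
(no output)
```

View pics/c1.png

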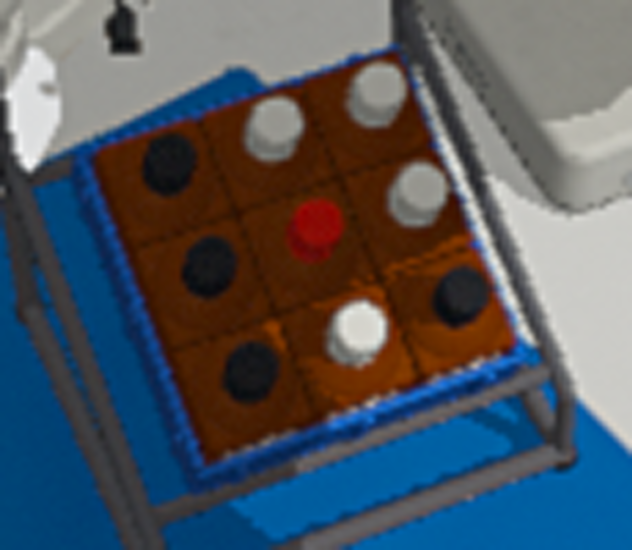

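View pics/c2.png

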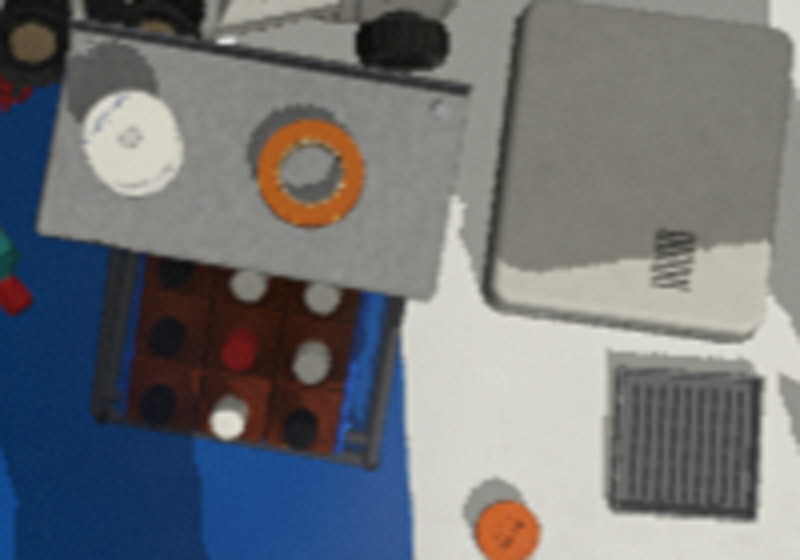

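The crops show the red cap in the centre of the crate, with a black neighbour on the left and a white one on the right. In the top view the tray rim corners are near (394,236), (430,239), (429,275) and (392,272). Now I'll get numbers.

```bash
cat > h.py <<'E'
from bench import *
import cv2,numpy as np
from scipy.spatial.transform import Rotation as Ro
def ray(s,u,v):
    E=s["extrinsics"];d=E[:3,:3]@[(u-s["cx"])/s["fx"],(v-s["cy"])/s["fy"],1];return E[:3,3],d/np.linalg.norm(d)
def onz(s,u,v,z):
    o,d=ray(s,u,v);return o+d*(z-o[2])/d[2]
def redpix(s,box):
    x0,y0,x1,y1=box;h=cv2.cvtColor(s["img"],cv2.COLOR_RGB2HSV)[y0:y1,x0:x1].astype(int)
    m=((h[...,0]<4)|(h[...,0]>174))&(h[...,1]>200)&(h[...,2]>110)
    ys,xs=np.nonzero(m);return xs.mean()+x0,ys.mean()+y0,len(xs)
def tri(r):
    A=sum(np.eye(3)-np.outer(d,d) for o,d in r);b=sum((np.eye(3)-np.outer(d,d))@o for o,d in r);return np.linalg.solve(A,b)
E
python3 - <<'E'
from h import *
S=snapshot("scene");T=snapshot("top")
a=redpix(S,(295,255,320,278));b=redpix(T,(290,220,310,245));print(a,b)
print("tri",tri([ray(S,*a[:2]),ray(T,*b[:2])]),"onz",onz(S,*a[:2],173),onz(T,*b[:2],173))
C=[onz(T,240+x/4,145+y/4,12) for x,y in((615,365),(762,375),(757,520),(610,510))]
print("tray",np.mean(C,0),[np.round(c) for c in C])
h=cv2.cvtColor(T["img"],cv2.COLOR_RGB2GRAY)
F=[onz(T,240+x/4,145+y/4,378) for x,y in((38,235),(432,298))];d=F[0]-F[1];print("shelf front",F,np.linalg.norm(d),"yaw",np.degrees(np.arctan2(-d[0],d[1])))
# caps in scene crop, rough, at cap-top heights: end caps of rows
B=[onz(T,240+x/4,145+y/4,150) for x,y in((100,412),(370,462))];d=B[0]-B[1];print("rack front yaw",np.degrees(np.arctan2(-d[0],d[1])))
d=C[0]-C[1];print("tray yaw",np.degrees(np.arctan2(-d[0],d[1])))
print("tin",onz(T,366.5,278,18))
print(sense()["time"])
E
```

```text
(np.float64(307.4310344827586), np.float64(265.2068965517241), 58) (np.float64(nan), np.float64(nan), 0)
tri [nan nan nan] onz [537.95158284  49.94100054 173.        ] [nan nan nan]
tray [ 478.17075262 -280.49518562   12.        ] [array([ 538., -228.,   12.]), array([ 529., -340.,   12.]), array([ 419., -333.,   12.]), array([ 427., -222.,   12.])]
shelf front [array([583.85749722, 163.31162708, 378.        ]), array([545.6268866 , -65.43645937, 378.        ])] 231.92081977136846 yaw -9.488135917202218
rack front yaw -10.76806664087009
tray yaw -4.2228713372666355
tin [ 410.55236126 -141.61345274   18.        ]
0.2h.py:11: RuntimeWarning: Mean of empty slice.
  ys,xs=np.nonzero(m);return xs.mean()+x0,ys.mean()+y0,len(xs)
  ret = ret.dtype.type(ret / rcount)
```

```bash
sed -i 's/>110)/>70)/' h.py; python3 - <<'E'
from h import *
S=snapshot("scene");T=snapshot("top")
a=redpix(S,(295,255,320,278));b=redpix(T,(291,222,309,243));print(a,b)
P=tri([ray(S,*a[:2]),ray(T,*b[:2])])
print("tri",P,onz(S,*a[:2],176),onz(T,*b[:2],176))
# yaw from dark/white caps in scene (V/S masks): rows
for z,(p,q) in {186:((245,365),(458,290)),}.items():
    A=[onz(S,250+x/5.5,225+y/5.5,z-12-8) for x,y in(p,q)];d=A[0]-A[1];print("low row",d,np.degrees(np.arctan2(-d[0],d[1])))
A=[onz(S,250+x/5.5,225+y/5.5,170+20) for x,y in((168,165),(377,90))];d=A[0]-A[1];print("top row",d,np.degrees(np.arctan2(-d[0],d[1])))
E
```

```text
(np.float64(306.780487804878), np.float64(266.5365853658537), 82) (np.float64(300.625), np.float64(232.375), 8)
tri [536.23857342  52.48757715 171.30103674] [533.31453187  54.77896739 176.        ] [535.52013937  51.96382903 176.        ]
low row [18.5788346  98.57743983  0.        ] -10.67330407575891
top row [1.55921773e+01 1.01462311e+02 1.13686838e-13] -8.736558448773604
```

```bash
cat >> h.py <<'E'
YAW=-9.8;CAP=np.array([537,52.5,172.6])
Rc=Ro.from_euler('ZY',[YAW,-np.degrees(.42)],degrees=True);ax=Rc.apply([0,0,1])
Rg=Rc*Ro.from_euler('z',45,degrees=True)*Ro.from_euler('x',180,degrees=True)
def grasp(t): return CAP+(t-79.5+155)*ax   # TCP with grasp point t mm up the bottle
def down(yaw): return Ro.from_euler('ZX',[yaw,180],degrees=True)
def plan(goals,p=None,R=None):
    s=sense();p=s["tool_pos"] if p is None else p;R=Ro.from_euler('xyz',s["tcp_rot"],degrees=True) if R is None else R
    for g,G,n in goals:
        w=(R.inv()*G).as_rotvec(degrees=True)/n;print("goal",np.round(g),"turn",np.linalg.norm(w)*n)
        for i in range(n):
            sh=R.inv().apply((g-p)/(n-i))/100;print(np.round(np.r_[sh,w/60],3).tolist())
            p=p+R.apply(sh)*100;R=R*Ro.from_rotvec(w,degrees=True)
E
python3 - <<'E'
from h import *
print(grasp(85),grasp(175))
plan([(np.array([440,-300,410.]),down(17),8),(grasp(175),Rg,9)])
E
```

```text
[472.50943543  63.63945475 319.15077492] [436.34650203  69.88587797 401.32877955]
goal [ 440. -300.  410.] turn 0.07363658531452598
[0.416, -0.23, -0.007, -0.0, -0.0, 0.0]
[0.416, -0.23, -0.007, -0.0, -0.0, 0.0]
[0.416, -0.23, -0.007, -0.0, -0.0, 0.0]
[0.416, -0.23, -0.007, -0.0, -0.0, 0.0]
[0.416, -0.23, -0.007, -0.0, -0.0, 0.0]
[0.416, -0.23, -0.007, -0.0, -0.0, 0.0]
[0.416, -0.23, -0.007, -0.0, -0.0, 0.0]
[0.415, -0.23, -0.007, -0.0, -0.0, 0.0]
goal [436.  70. 401.] turn 30.090451941198804
[0.116, -0.394, 0.01, -0.026, 0.036, -0.033]
[0.13, -0.39, 0.004, -0.026, 0.036, -0.033]
[0.143, -0.385, -0.002, -0.026, 0.036, -0.033]
[0.157, -0.38, -0.007, -0.026, 0.036, -0.033]
[0.17, -0.374, -0.011, -0.026, 0.036, -0.033]
[0.183, -0.368, -0.014, -0.026, 0.036, -0.033]
[0.197, -0.361, -0.017, -0.026, 0.036, -0.033]
[0.21, -0.353, -0.019, -0.026, 0.036, -0.033]
[0.223, -0.345, -0.021, -0.026, 0.036, -0.033]
```

```bash
python3 -m jog '0.416 -0.23 0 0 0 0 -0.18; 0.416 -0.23 0 0 0 0 -0.18; 0.416 -0.23 0 0 0 0 -0.18; 0.416 -0.23 0 0 0 0 -0.18; 0.416 -0.23 0 0 0 0 -0.18' 40
python3 -m jog '0.416 -0.23 -0.01 0 0 0 -0.18; 0.416 -0.23 -0.01 0 0 0 -0.18; 0.416 -0.23 -0.01 0 0 0 -0.18; 0.12 -0.39 0.01 -0.026 0.036 -0.033 -0.18; 0.13 -0.39 0 -0.026 0.036 -0.033 -0.18'
python3 -m jog '0.14 -0.385 0 -0.026 0.036 -0.033 -0.18; 0.16 -0.38 -0.01 -0.026 0.036 -0.033 -0.18; 0.17 -0.37 -0.01 -0.026 0.036 -0.033 -0.18; 0.18 -0.37 -0.01 -0.026 0.036 -0.033 -0.18; 0.2 -0.36 -0.02 -0.026 0.036 -0.033 -0.18'
python3 - <<'E'
from h import *
plan([(grasp(175),Rg,3)])
E
```

```text
time: 0.92
tool_pos: [342.0, -401.4, 404.8]
tcp_rot: [180.0, -0.0, 17.1]
ft_force: [0.3, -0.9, 0.1]
finger_gap: 50.1
grip_force: 0.0
time: 1.55
tool_pos: [440.2, -216.7, 405.8]
tcp_rot: [176.7, -4.3, 21.2]
ft_force: [-0.1, 0.6, -0.0]
finger_gap: 50.5
grip_force: 0.0
time: 2.17
tool_pos: [437.5, -11.6, 401.4]
tcp_rot: [167.0, -13.6, 32.6]
ft_force: [0.7, -0.2, 0.1]
finger_gap: 50.2
grip_force: 0.0
goal [436.  70. 401.] turn 6.698067657617473
[0.139, -0.233, -0.019, -0.018, 0.024, -0.022]
[0.145, -0.229, -0.019, -0.018, 0.024, -0.022]
[0.151, -0.225, -0.02, -0.018, 0.024, -0.022]
```

```bash
python3 -m jog '0.14 -0.23 -0.02 -0.018 0.024 -0.022 -0.18; 0.145 -0.23 -0.02 -0.018 0.024 -0.022 -0.18; 0.15 -0.225 -0.02 -0.018 0.024 -0.022 -0.18; 0 0 0 0 0 0 -0.18; 0 0 0 0 0 0 -0.18'
python3 - <<'E'
from h import *
plan([(grasp(175),Rg,1)])
S=snapshot("scene");T=snapshot("top")
a=cv2.resize(S["img"][150:300,220:420],None,fx=3.5,fy=3.5,interpolation=cv2.INTER_CUBIC);cv2.imwrite("pics/g1.png",a[:,:,::-1])
E
```

```text
time: 2.8
tool_pos: [436.8, 68.2, 401.5]
tcp_rot: [162.5, -16.6, 37.7]
ft_force: [0.2, -0.2, -0.6]
finger_gap: 50.8
grip_force: 0.0
goal [436.  70. 401.] turn 0.15273667763039622
[0.006, -0.016, -0.001, -0.001, 0.002, -0.001]
```

View pics/g1.png

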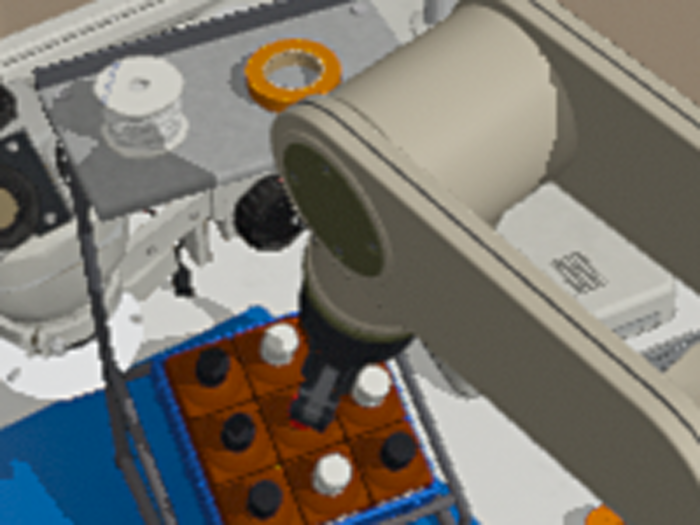

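The view shows the fingers lined up over the red cap at about (303,418 in the crop), with the neighbouring caps clear and the wrist in front of the shelf. I'll go down along the axis, watching the force.

```bash
python3 -m jog '0.006 -0.016 0.25 0 0.002 0 -0.18; 0 0 0.25 0 0 0 -0.18; 0 0 0.15 0 0 0 -0.18; 0 0 0 0 0 0 -0.18'
python3 - <<'E'
from h import *
plan([(grasp(85),Rg,1)])
S=snapshot("scene")
a=cv2.resize(S["img"][200:320,240:400],None,fx=4.5,fy=4.5,interpolation=cv2.INTER_CUBIC);cv2.imwrite("pics/g2.png",a[:,:,::-1])
E
```

```text
time: 3.4
tool_pos: [462.4, 65.0, 340.6]
tcp_rot: [162.6, -16.6, 37.7]
ft_force: [1.2, -0.1, -1.0]
finger_gap: 50.6
grip_force: 0.0
goal [473.  64. 319.] turn 0.2055363698565274
[0.008, 0.002, 0.237, -0.002, 0.003, -0.002]
```

View pics/g2.png

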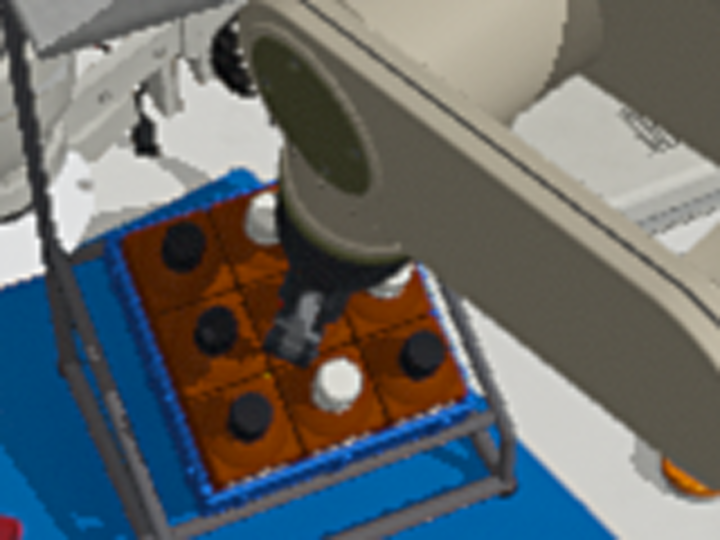

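The near finger is at about (295,345 in the crop), in the free diagonal gap between the black left cap and the white lower cap. I'll finish the descent and close.

```bash
python3 -m jog '0.008 0 0.12 0 0.002 0 -0.18; 0 0 0.11 0 0 0 -0.18; 0 0 0 0 0 0 -0.18; 0 0 0 0 0 0 -0.18'
python3 -m jog '0 0 0 0 0 0 0.2; 0 0 0 0 0 0 0.6; 0 0 0 0 0 0 0.6; 0 0 0 0 0 0 0.8; 0 0 0 0 0 0 0.8' 40
python3 - <<'E'
from h import *
plan([(grasp(85),Rg,1)])
E
```

```text
time: 3.95
tool_pos: [472.4, 64.6, 321.0]
tcp_rot: [162.5, -16.9, 37.8]
ft_force: [-0.3, -0.1, 0.3]
finger_gap: 50.4
grip_force: 0.0
time: 4.58
tool_pos: [472.4, 64.6, 321.3]
tcp_rot: [162.5, -16.9, 37.8]
ft_force: [-4.7, 2.4, 3.9]
finger_gap: 20.8
grip_force: 39.3
goal [473.  64. 319.] turn 0.15729221253067938
[-0.011, 0.002, 0.021, -0.001, -0.002, -0.001]
```

```bash
python3 -m jog '0 0 -0.05 0 0 0 0.8; 0 0 -0.05 0 0 0 0.8; 0 0 -0.05 0 0 0 0.8; 0 0 -0.05 0 0 0 0.8' 60
python3 -m jog '0 0 -0.1 0 0 0 0.8; 0 0 -0.1 0 0 0 0.8; 0 0 -0.1 0 0 0 0.8; 0 0 -0.1 0 0 0 0.8'
python3 - <<'E'
from h import *
S=snapshot("scene")
a=cv2.resize(S["img"][200:320,240:400],None,fx=4.5,fy=4.5,interpolation=cv2.INTER_CUBIC);cv2.imwrite("pics/g3.png",a[:,:,::-1])
E
```

```text
time: 5.08
tool_pos: [464.1, 65.9, 339.6]
tcp_rot: [162.5, -16.9, 37.8]
ft_force: [0.4, 0.2, -1.4]
finger_gap: 20.2
grip_force: 58.7
time: 5.58
tool_pos: [447.9, 68.6, 376.7]
tcp_rot: [162.5, -16.9, 37.8]
ft_force: [-0.4, 0.5, -0.2]
finger_gap: 20.0
grip_force: 58.8
```

View pics/g3.png

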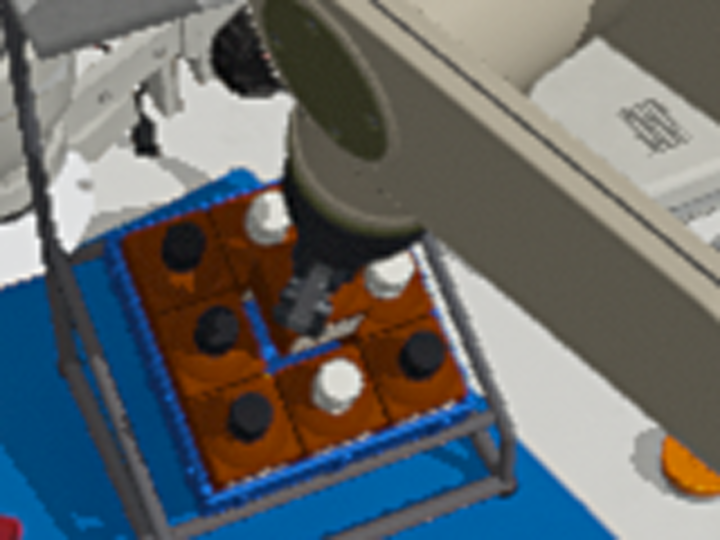

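The bottle is sliding out cleanly (empty cell visible at about (300,345 in the crop)) and the neighbours haven't moved. Next: clear the caps, move sideways, and bring it upright over the tray.

```bash
python3 -m jog '0 0 -0.2 0 0 0 0.8; 0 0 -0.25 0 0 0 0.8; 0 0 -0.25 0 0 0 0.8; 0 0 -0.15 0 0 0 0.8; 0 0 0 0 0 0 0.8'
python3 - <<'E'
from h import *
print(sense()["joint_pos"])
p=sense()["tool_pos"]
plan([(p+[0,-140,0],Rg,5),(np.array([478,-280.5,320]),down(41),9)])
E
```

```text
time: 6.25
tool_pos: [413.9, 74.4, 454.6]
tcp_rot: [162.4, -17.0, 37.8]
ft_force: [-0.3, -0.2, -1.5]
finger_gap: 20.0
grip_force: 58.8
[  6.08285649 -35.25374431 117.91669275  -6.57052378  73.95237458
  61.42155443]
goal [414. -66. 455.] turn 0.2638958777689908
[-0.164, 0.226, 0.019, 0.0, -0.001, -0.0]
[-0.164, 0.226, 0.019, 0.0, -0.001, -0.0]
[-0.164, 0.226, 0.019, 0.0, -0.001, -0.0]
[-0.164, 0.226, 0.019, 0.0, -0.001, -0.0]
[-0.164, 0.226, 0.019, 0.0, -0.001, -0.0]
goal [ 478. -280.  320.] turn 24.743301889533527
[-0.129, 0.186, 0.182, 0.033, -0.03, -0.011]
[-0.126, 0.191, 0.179, 0.033, -0.03, -0.011]
[-0.122, 0.196, 0.176, 0.033, -0.03, -0.011]
[-0.119, 0.201, 0.173, 0.033, -0.03, -0.011]
[-0.116, 0.205, 0.17, 0.033, -0.03, -0.011]
[-0.113, 0.21, 0.166, 0.033, -0.03, -0.011]
[-0.11, 0.214, 0.162, 0.033, -0.03, -0.011]
[-0.108, 0.219, 0.158, 0.033, -0.03, -0.011]
[-0.105, 0.223, 0.154, 0.033, -0.03, -0.011]
```

```bash
python3 -m jog '-0.16 0.23 0.02 0 0 0 0.8; -0.16 0.23 0.02 0 0 0 0.8; -0.16 0.23 0.02 0 0 0 0.8; -0.16 0.23 0.02 0 0 0 0.8; -0.16 0.23 0.02 0 0 0 0.8'
python3 -m jog '-0.13 0.19 0.18 0.033 -0.03 -0.011 0.8; -0.13 0.19 0.18 0.033 -0.03 -0.011 0.8; -0.12 0.2 0.18 0.033 -0.03 -0.011 0.8; -0.12 0.2 0.17 0.033 -0.03 -0.011 0.8; -0.12 0.2 0.17 0.033 -0.03 -0.011 0.8'
python3 -m jog '-0.11 0.21 0.17 0.033 -0.03 -0.011 0.8; -0.11 0.21 0.16 0.033 -0.03 -0.011 0.8; -0.11 0.22 0.16 0.033 -0.03 -0.011 0.8; -0.1 0.22 0.15 0.033 -0.03 -0.011 0.8; 0 0 0 0 0 0 0.8'
python3 - <<'E'
from h import *
plan([(np.array([478,-280.5,320]),down(41),1),(np.array([478,-280.5,252]),down(41),1)])
S=snapshot("scene");T=snapshot("top")
cv2.imwrite("pics/t0.png",T["img"][:,:,::-1])
a=cv2.resize(S["img"][220:380,340:560],None,fx=3.5,fy=3.5,interpolation=cv2.INTER_CUBIC);cv2.imwrite("pics/p1.png",a[:,:,::-1])
E
```

```text
time: 6.88
tool_pos: [416.7, -67.1, 452.5]
tcp_rot: [162.6, -16.8, 37.7]
ft_force: [0.0, -0.2, -0.7]
finger_gap: 19.7
grip_force: 58.9
time: 7.5
tool_pos: [451.9, -186.8, 377.1]
tcp_rot: [172.3, -7.3, 39.0]
ft_force: [0.1, -0.9, -0.5]
finger_gap: 20.0
grip_force: 58.9
time: 8.12
tool_pos: [480.3, -281.3, 315.8]
tcp_rot: [-179.7, 0.1, 41.1]
ft_force: [0.0, 0.2, -0.9]
finger_gap: 19.9
grip_force: 59.1
goal [ 478. -280.  320.] turn 0.295749773933492
[-0.012, -0.022, -0.042, -0.004, 0.001, 0.002]
goal [ 478. -280.  252.] turn 1.6052778670936686e-17
[0.0, -0.0, 0.68, 0.0, 0.0, 0.0]
```

View pics/p1.png

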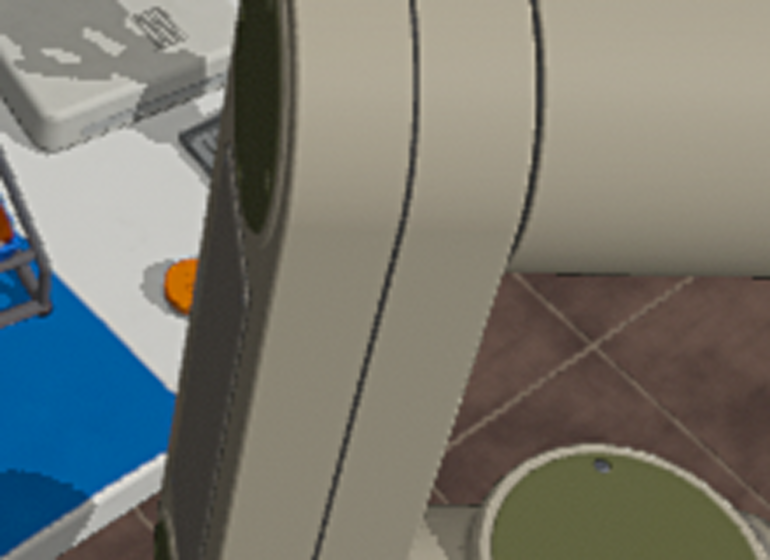

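The arm hides the bottle and most of the tray (only a tray corner shows at about (200,140) in the crop). Position is known, so I'll lower by force feedback.

```bash
python3 -m jog '-0.012 -0.022 0.25 0 0 0 0.8; 0 0 0.2 0 0 0 0.8; 0 0 0.1 0 0 0 0.8; 0 0 0.02 0 0 0 0.8; 0 0 0 0 0 0 0.8'
python3 -m jog '0 0 0.03 0 0 0 0.8; 0 0 0.03 0 0 0 0.8; 0 0 0 0 0 0 0.8'
python3 -m jog '0 0 0.02 0 0 0 0.8; 0 0 0 0 0 0 0.8'
```

```text
time: 8.85
tool_pos: [478.8, -279.7, 263.1]
tcp_rot: [179.9, -0.1, 41.2]
ft_force: [-0.4, -0.5, -0.6]
finger_gap: 20.0
grip_force: 59.1
time: 9.22
tool_pos: [478.5, -279.6, 256.3]
tcp_rot: [180.0, -0.0, 41.2]
ft_force: [0.1, -0.3, -0.1]
finger_gap: 20.3
grip_force: 59.1
time: 9.48
tool_pos: [478.5, -279.6, 254.3]
tcp_rot: [180.0, -0.0, 41.2]
ft_force: [-0.6, 0.3, -0.7]
finger_gap: 20.1
grip_force: 59.1
```

```bash
python3 -m jog '0 0 0.02 0 0 0 0.8; 0 0 0 0 0 0 0.8'
python3 -m jog '0 0 0.02 0 0 0 0.8; 0 0 0 0 0 0 0.8'
python3 -m jog '0 0 0.015 0 0 0 0.8; 0 0 0 0 0 0 0.8'
python3 -m jog '0 0 0.015 0 0 0 0.8; 0 0 0 0 0 0 0.8'
```

```text
time: 9.72
tool_pos: [478.5, -279.6, 252.2]
tcp_rot: [180.0, -0.0, 41.2]
ft_force: [0.2, -0.3, -1.1]
finger_gap: 20.1
grip_force: 59.1
time: 9.98
tool_pos: [478.5, -279.6, 250.2]
tcp_rot: [180.0, -0.0, 41.2]
ft_force: [-0.3, 0.2, -0.9]
finger_gap: 20.2
grip_force: 59.1
time: 10.22
tool_pos: [478.5, -279.6, 248.8]
tcp_rot: [180.0, -0.0, 41.2]
ft_force: [-0.2, -0.4, -1.1]
finger_gap: 19.9
grip_force: 59.1
time: 10.48
tool_pos: [478.6, -279.6, 247.3]
tcp_rot: [180.0, -0.0, 41.2]
ft_force: [-0.8, -0.5, -1.4]
finger_gap: 20.2
grip_force: 59.1
```

```bash
python3 -m jog '0 0 0.015 0 0 0 0.8; 0 0 0 0 0 0 0.8'
python3 -m jog '0 0 0.015 0 0 0 0.8; 0 0 0 0 0 0 0.8'
```

```text
time: 10.72
tool_pos: [478.8, -279.7, 246.6]
tcp_rot: [179.9, -0.1, 41.2]
ft_force: [-1.4, 1.9, 3.8]
finger_gap: 20.1
grip_force: 59.5
time: 10.98
tool_pos: [479.0, -279.7, 246.5]
tcp_rot: [179.9, -0.1, 41.2]
ft_force: [-6.7, 4.9, 15.5]
finger_gap: 20.1
grip_force: 61.0
```

```bash
python3 -m jog '0 0 0.01 0 0 0 0.8; 0 0 0 0 0 0 0.8'
```

```text
time: 11.22
tool_pos: [479.2, -279.8, 246.5]
tcp_rot: [179.9, -0.1, 41.2]
ft_force: [-8.2, 7.5, 23.9]
finger_gap: 19.7
grip_force: 62.0
```

Contact is at 246.5, matching the tray floor. I'll ease the load and release gently.

```bash
python3 -m jog '0 0 -0.018 0 0 0 0.8; 0 0 0 0 0 0 0.8; 0 0 0 0 0 0 0.8' 20
python3 -m jog '0 0 0 0 0 0 0.4; 0 0 0 0 0 0 0.2; 0 0 0 0 0 0 0; 0 0 0 0 0 0 -0.1; 0 0 0 0 0 0 -0.1'
python3 -m jog '0 0 -0.1 0 0 0 -0.1; 0 0 -0.25 0 0 0 -0.1; 0 0 -0.4 0 0 0 -0.1; 0 0 -0.4 0 0 0 -0.1; 0 0 -0.4 0 0 0 -0.1'
```

```text
time: 11.6
tool_pos: [478.9, -279.8, 246.5]
tcp_rot: [179.9, -0.1, 41.2]
ft_force: [-2.3, 3.5, 10.5]
finger_gap: 20.1
grip_force: 60.4
time: 12.22
tool_pos: [478.6, -279.6, 245.2]
tcp_rot: [180.0, -0.0, 41.2]
ft_force: [-0.5, 1.0, 0.2]
finger_gap: 47.0
grip_force: 0.0
time: 12.85
tool_pos: [478.3, -279.5, 402.5]
tcp_rot: [179.9, -0.1, 41.2]
ft_force: [-0.4, -1.0, 0.3]
finger_gap: 46.9
grip_force: 0.0
```

```bash
python3 -m jog '-0.34 0.17 0 0 0 0 -0.1; -0.34 0.17 0 0 0 0 -0.1; -0.34 0.17 0 0 0 0 -0.1; -0.34 0.17 0 0 0 0 -0.1; -0.34 0.17 0 0 0 0 -0.1'
python3 -m jog '-0.34 0.17 0 0 0 0 -0.1; -0.34 0.17 0 0 0 0 -0.1; 0 0 0 0 0 0 -0.1; 0 0 0 0 0 0 -0.1'
python3 - <<'E'
from h import *
S=snapshot("scene");T=snapshot("top")
a=[cv2.resize(S["img"][210:310,250:450],(640,320),interpolation=cv2.INTER_CUBIC),cv2.resize(T["img"][190:280,260:440],(640,280),interpolation=cv2.INTER_CUBIC)]
cv2.imwrite("pics/e1.png",np.vstack(a)[:,:,::-1])
E
```

```text
time: 13.48
tool_pos: [405.9, -456.6, 401.2]
tcp_rot: [179.9, -0.0, 41.2]
ft_force: [-0.4, 1.6, -0.2]
finger_gap: 46.9
grip_force: 0.0
time: 13.98
tool_pos: [377.8, -525.7, 400.6]
tcp_rot: [180.0, -0.1, 41.2]
ft_force: [-0.5, 0.7, -0.3]
finger_gap: 46.9
grip_force: 0.0
```

View pics/e1.png

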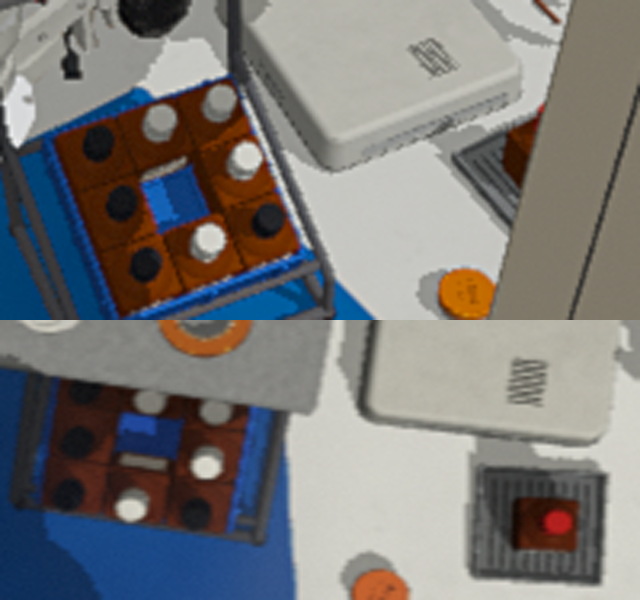

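The bottle stands upright in the middle of the tray: body at about (545,523) in the lower crop, and the red cap offset from the tray centre matches the parallax. All the other bottles, plus the tin, look undisturbed, so I'm handing in.

```bash
python3 -c "
from bench import *
print(hand_in())"
```

```text
the job is handed in; nothing more can be done
None
```

The red-capped bottle stands upright near the centre of the spill tray and is released; the other bottles and the flux tin look unmoved in the last pictures (spool, tape and brick not fully in view), and the job is handed in at about 14 s of the 43 s allowed, with no verdict returned.

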